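Roll the labels up into the dispenser cradle and bolt them in

TASK

With the fingertips, gently push the roll of labels up the small ramp, slowly and without letting it run back, until it drops into the cradle against the stop at the top; then push the red-headed bolt fully home so that it bars the way back behind the roll. Do not grip or lift anything, and leave the things round about where they stand.

Things in the scene. Friction and masses are not known exactly. Their poses are not given: they have to be found in the camera images.
- ramp: Fixed plywood ramp, blue rails. Origin on the worktop under the middle of the lane; x uphill along the lane (level), y across it to the bolt's side, z up. Lane 49 mm wide; level landing 10 mm high from a 7 mm lip at x = -63 mm to x = 60, then a straight 9 degree slope to the crest. Rails: y = +-25 to +-31 mm, rising 12 to 14 mm above the lane.
- ramp_crest (a point): Middle of the crest at the top of the slope: ramp x = 200, y = 0, z = 32 mm. Same axes as the ramp. Beyond it a 4 mm step leads down into the cradle, whose floor is 28 mm above the worktop. The plywood stop closes it: upright face at ramp x = 256, 12 mm thick, 78 mm high. A roll on the slope runs back when let go; past the crest it drops into the cradle by itself and stays.
- ramp_seat (a point): Where the centre of the roll lies when seated in the cradle: ramp x = 218, y = 0, z = 65 mm (2 mm of play along x). Same axes as the ramp.
- roll_center (a point): Centre of the white paper label roll (green band), a cylinder 73 mm in diameter and 44 mm long, about 0.18 kg, lying across the lane with its axis along the ramp's y, free to roll. Its frame turns as it rolls; its z stays on the roll's axis. It starts at rest on the landing at ramp x = -20 to 35 mm, centre 46.5 mm above the worktop.
- roll: The same label roll; its origin is the centre of the end face on the ramp's +y side, its z points to the ramp's -y.
- bolt_head (a point): Centre of the outer face of the bolt's red head, a disc 26 mm in diameter, 10 mm thick, facing the ramp's +y; axes of the ramp. In the ramp's frame: x = 168, z = 56, y = 117 mm when drawn, 67 when home. A 10 mm steel rod runs from it through an aluminium guide block outside the rail (x = 155 to 181, y = 31 to 53, 68 mm high).
- bolt (a joint): Travel of the bolt in m along the ramp's -y: 0 drawn (lane clear), 0.05 fully home (rod across most of the lane just behind the seated roll, head 4 mm from the block). It starts at 0 to 0.005, takes about 2 N to push, stays where it is left, and has a hard end stop.
- cream_jar: Bystander: jar with white lid, 68 mm diameter, 72 mm high; origin under its centre, z up.
- salve_tin: Bystander: white low round tin, 59 mm diameter, 22 mm high; origin under its centre, z up.
- white_bottle: Bystander: white bottle with a red band, 56 mm diameter, 152 mm high; origin under its centre, z up.
- amber_bottle: Bystander: brown bottle with a black cap, 50 mm diameter, 109 mm high; origin under its centre, z up.
- beaker: Bystander: small clear beaker, 55 mm diameter, 70 mm high; origin under its centre, z up.
Things that resemble listed ones, but are neither listed nor needed, are in the scene too. Leave any pink or yellow look-alike of the roll alone.

How it is judged:
On the way, in this order (a step that is already met when the one before it is completed fails the run):
1. the roll sits in the cradle while the bolt is still drawn (x of roll_center in the frame of ramp between 0.213 and 0.223 m and z of roll_center in the frame of ramp between 0.061 and 0.0685 m and value of joint bolt below 0.012 m), for 0.2 s.
2. the bolt is pushed home behind the seated roll (x of roll_center in the frame of ramp between 0.213 and 0.223 m and z of roll_center in the frame of ramp between 0.061 and 0.0685 m and value of joint bolt above 0.045 m), for 0.2 s.
At the end, for the whole second after the job is handed in: The roll rests in the cradle (centre 213 to 223 mm along the ramp, within 4 mm of its seated height), still, with the bolt at least 44 mm of its 50 mm home behind it, and every bystander within 20 mm of its start (x of roll_center in the frame of ramp between 0.213 and 0.223 m and z of roll_center in the frame of ramp between 0.061 and 0.0685 m and value of joint bolt above 0.044 m and linear speed of roll below 0.02 m/s and distance of each of cream_jar, salve_tin, white_bottle, amber_bottle, beaker from where it was at the start of the episode below 0.02 m); the robot touches nothing.
It fails at once if the roll is lifted off the lane (more than about 10 mm) (z of roll_center in the frame of ramp above 0.08 m or (x of roll_center in the frame of ramp below 0.05 m and z of roll_center in the frame of ramp above 0.057 m) or (x of roll_center in the frame of ramp below 0.13 m and z of roll_center in the frame of ramp above 0.07 m)).
It fails at once if the roll leaves the ramp (x of roll_center in the frame of ramp below -0.075 m or z of roll_center in the frame of ramp below 0.038 m or y of roll_center in the frame of ramp above 0.02 m or y of roll_center in the frame of ramp below -0.02 m).
It fails at once if the roll runs back down or is shot up the slope (faster than 0.25 m/s) (x of roll_center in the frame of ramp between 0.065 and 0.195 m and linear speed of roll above 0.25 m/s).
It fails at once if the roll is squeezed or pushed with more than 25 N, or the bolt with more than 30 N (contact force between the fingers and roll above 25 N or contact force between the fingers and bolt above 30 N).
It fails at once if a bystander is knocked or carried away (distance of any of cream_jar, salve_tin, white_bottle, amber_bottle, beaker from where it was at the start of the episode above 0.02 m).
It also fails if it takes over 48 s, if anything falls off the work surface, if the arm or the gripper's body presses on something with over 40 N, if the wrist force passes 120 N, or if a joint passes its speed limit or range.

ROBOT

A 6-joint arm with a two-finger parallel gripper is mounted at the origin on a cart in front of the work surface, level with it; the furniture and walls round the work are solid. World frame = base frame: x ahead of the robot, y to its left, z up, the work surface at z = 0. Lengths are in m, angles in rad, forces in N, time in s.
With the tool pointing down it reaches from about 0.325 to 0.85 m from the base axis. Payload 4.4 kg.
Tool frame: the origin (TCP) lies at the centre of the arm's flange, where the gripper is bolted on; the fingertips stand 199 mm ahead of it and the grasp point (between the pads) lies 180 mm ahead of it (arm.tip_reach is the distance from the TCP to the fingertips, in m); z points along the fingers, y is the line along which they close (so a half turn about z gives the same grasp; the last joint's range is limited). The gripper opens to 94 mm and grips with 3 to 60 N. Pads are 16 mm wide; open, the fingers measure 119 mm over their backs; the gripper's body (75 mm by 177 mm) begins 78 mm behind the grasp point.
Start: joints at [1.028, 0.207, 1.542, -0, 1.393, -0.15], TCP at [0.22, 0.531, 0.405] pointing down, gripper open.
Joint ranges: [-2.73, 2.73], [-0.86, 2.22], [0.23, 2.46], [-1.11, 4.25], [0.08, 2.63], [-2.82, 2.82]. Speed limits (rad/s): [2.79, 2.79, 3.14, 3.14, 3.14, 3.14].

INTERFACE

Orientations are given as [roll, pitch, yaw] about the fixed x, y, z axes, in that order (R = Rz(yaw) Ry(pitch) Rx(roll)).
In Python, from plant import read_state, vision, hand_in, models, arm gives the robot as it stands.
- The arm moves only by the tool step_arm, never from a script. Its argument "series" is one flat list of numbers, 6 for each row, row after row: the shift along the tool's x, y, z in m, then the turn, a rotation vector about the tool's x, y, z in rad. In form: [dx, dy, dz, rx, ry, rz, dx, dy, dz, rx, ry, rz, ...]. A call has 1 to 12 rows; each row is the pose to reach, as a shift and turn from the pose commanded when the call began, along the tool's axes at that moment; what a row does not reach only later rows make up. A row lasts 1/10 s, in which the tool goes at most 50 mm and 8.59 degrees, less where a joint would pass 70% of its speed; a pose out of reach is approached as far as the arm can. A call with a gripper value outside its range is refused whole. "jaw" is the gripper command: -1 is fully open, 1 is shut, values between are in proportion, set as the call begins (left out, the last holds). The fingers move at their own pace and stop on an object; the grip force is fixed at half the most. Time passes only in rows, so rows that repeat a pose let the fingers close. It gives the time, the measured TCP pose, the force, the opening and the grip force at its end, in the units of the state.
- read_state(): the state, without advancing time (a new reading comes with each control period).
- vision.grab_frame(name): name is "side" or "top" or "wrist"; returns the picture (420x560x3 uint8, red, green, blue); there is no depth.
- vision.calibration(name): a dict with "fovy" (degrees; the focal length in pixels is half the picture's height over the tangent of half this angle, whatever the lens; pixels are square), "cx", "cy" (the principal point, pixels), "k1" (the pictures are not rectified: a ray, as slopes to the right and down, at radius r is drawn at 1 + k1 r^2 times it, then the intrinsics apply), "rvec" (rotation vector, rad) and "tvec" (3), from world to camera coordinates, as OpenCV has them; the wrist camera has in their place "tool_from_camera" (4x4, takes a point from camera to tool coordinates, whose origin is the TCP and whose axes are the flange's). Camera axes: x right, y down, z forward; pixel columns grow to the right and rows downward; lengths in m; the calibration is good to about 2 mm. A picture is of the moment at which its call begins: read the wrist's pose just before it. calibration takes no time and is no camera call.
- hand_in(): hands the job in; it is judged then, once.
Trained networks look in the newest picture that a camera, given by its name, has taken for a name from the list of things; names that differ only in an ending like _2 or _b are one class to them, and where a whole thing is asked for, a point or a joint stands for the part that bears it (a point fixed in the world has none). Each returns a list of dicts, best first, with "score" (0 to 1); they miss things now and then, are a little off and sometimes report something else, mostly with a low value. They report only what shows in the picture. A call takes as long as a camera call. They do not tell look-alikes from the thing itself.
- models.trace(target, camera): "mask" (420x560 bool, what is visible of it) and "extent" ([left, top, right, bottom] in pixels, round what is visible of it).
The state is a dict: "t": time; "joint_positions": joint angles; "qvel": joint speeds; "tau": joint torques, N m; "tcp_pos": TCP position; "orientation": TCP orientation; "wrist_force": force on the tool from outside, world axes, zero at the start; "moment": the same for the moment, N m; "finger_gap": opening from 0.0 (shut) to 1.0 (fully open); "finger_force": force on a finger pad.
Only numpy, scipy, OpenCV 4.12 (cv2) and the standard library are available. Lean on these libraries where they do the work, as an engineer would, in place of code of your own. Each camera call takes 0.05 s, during which the arm holds its last target. There are 200 camera calls.

## Working session

There is one attempt and no reset: what is moved stays moved. The work goes in short steps, Python scripts to look and compute and a tool call to move; the robot and the scene stay as the last step left them, time stands still between calls to the robot, and variables do not carry over. Pictures are saved under pics/ and viewed, at most 13 in all, crops included, and the job is handed in when it is done.

Besides the shell and the picture viewer there is one more tool, called after "Emit:" by a JSON object that holds its "fn" and its "kwargs". step_arm: Moves the arm, as the interface text tells. Its arguments: {"type":"object","properties":{"series":{"type":"array"},"jaw":{"type":"number"}},"required":["series"]}

```bash
mkdir -p pics
python3 - <<'E'
from plant import read_state, vision, models, arm
import cv2
s=read_state();print(s)
for c in("side","top"):
    im=vision.grab_frame(c);cv2.imwrite(f"pics/{c}0.png",im[:,:,::-1]);print(c,vision.calibration(c))
    for t in("ramp","roll","bolt_head"):
        print(t,[(round(d["score"],2),d["extent"]) for d in models.trace(t,c)])
print(vision.calibration("wrist"), arm.tip_reach)
E
```

```text
{'t': 0.0, 'joint_positions': array([ 1.02750852e+00,  2.07447831e-01,  1.54294769e+00, -2.88584147e-05,
        1.39352222e+00, -1.50486158e-01]), 'qvel': array([-0.00140909,  0.00176472, -0.00012019,  0.00030986, -0.00121572,
       -0.000471  ]), 'tau': array([-3.02213230e-04, -3.70886350e+01, -2.81414956e+01,  6.99166185e-02,
        3.61938647e-02, -1.82651438e-04]), 'tcp_pos': array([0.21991487, 0.53089156, 0.40347748]), 'orientation': array([-3.13928959e+00, -3.20499756e-04,  2.74879575e+00]), 'wrist_force': array([ 0.19679113, -0.64993598, -0.10044979]), 'moment': array([-0.04747619, -0.04520249, -0.02003627]), 'finger_force': 0.0, 'finger_gap': 1.000974008439476}
side {'fovy': 55.82517771325992, 'cx': 281.44342312056847, 'cy': 197.993430696435, 'k1': 0.03096945775811273, 'rvec': array([ 2.06735631, -0.09571527,  0.08481072]), 'tvec': array([-0.54444164,  0.05545316,  1.35438367])}
ramp [(0.6, [275.2, 170.0, 317.6, 237.3])]
roll [(0.74, [242.6, 195.3, 263.8, 216.6]), (0.7, [290.3, 203.2, 305.2, 223.8]), (0.59, [331.4, 221.2, 355.4, 234.1]), (0.55, [306.1, 236.6, 317.8, 259.9]
[... 375 characters left out ...]
.8, 413.8, 267.4])]
roll [(0.89, [360.3, 193.9, 387.4, 211.9]), (0.79, [300.8, 200.0, 327.3, 222.7]), (0.72, [333.7, 154.2, 357.2, 187.7]), (0.6, [272.9, 245.5, 299.8, 270.7])]
bolt_head [(0.46, [238.8, 208.9, 251.6, 227.9])]
{'fovy': 61.68419590941493, 'cx': 289.1029212177441, 'cy': 208.1064833064392, 'k1': 0.019397402245504923, 'tool_from_camera': array([[-4.74775765e-04, -9.65994481e-01, -2.58562252e-01,
         7.55700930e-02],
       [ 9.99999860e-01, -5.18936789e-04,  1.02545424e-04,
        -5.63270656e-04],
       [-2.33235778e-04, -2.58562167e-01,  9.65994592e-01,
         1.99272029e-02],
       [ 0.00000000e+00,  0.00000000e+00,  0.00000000e+00,
         1.00000000e+00]])} 0.1992
```

Run:
```python
import cv2,numpy as np
a=cv2.imread("pics/top0.png")[135:285,190:430];b=cv2.imread("pics/side0.png")[140:280,220:380]
cv2.imwrite("pics/t0c.png",cv2.resize(a,(800,500),interpolation=cv2.INTER_CUBIC))
cv2.imwrite("pics/s0c.png",cv2.resize(b,(640,560),interpolation=cv2.INTER_CUBIC))
```

```text
(no output)
```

View pics/t0c.png

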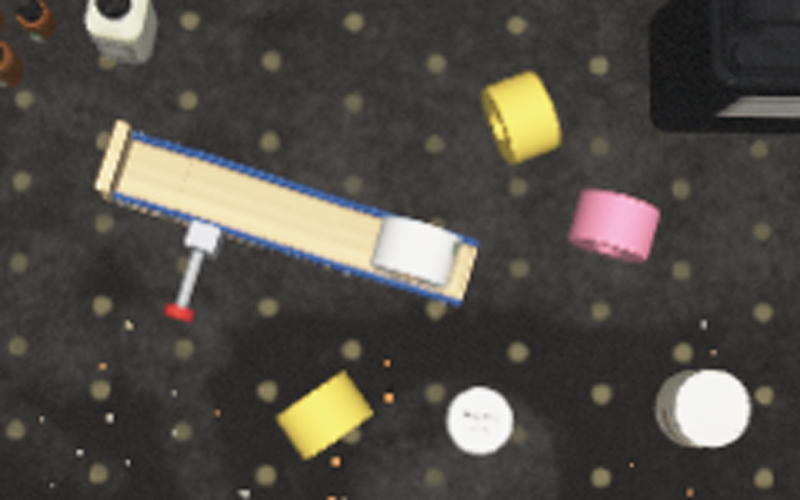

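View pics/s0c.png

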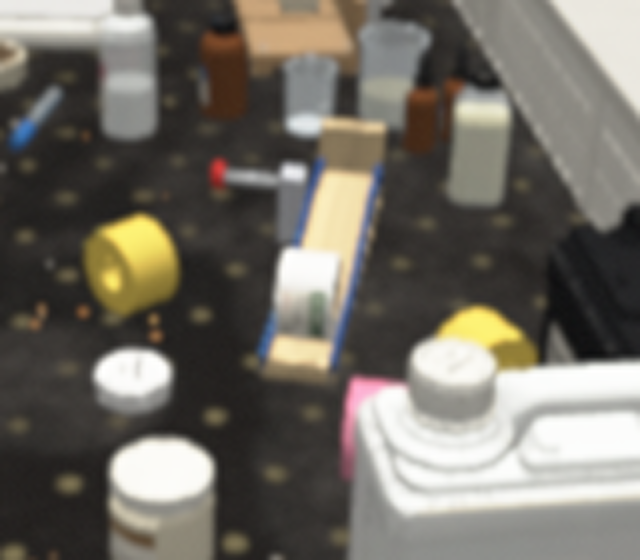

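The wanted roll is the white one with the green band, on the ramp: top crop (415,250), about full-frame (314,210). The look-alikes, in top-crop pixels, are yellow (520,117), yellow (325,415) and pink (615,225); none of them is white or on the ramp. The red bolt head is at (180,312), the guide block at (203,237) and the stop at (113,156).

```bash
cat > h.py <<'E'
import numpy as np,cv2
from scipy.spatial.transform import Rotation as R
def proj(cal,P,T=None):
    P=np.atleast_2d(P).astype(float)
    if T is None: C=P@cv2.Rodrigues(cal["rvec"])[0].T+cal["tvec"]
    else:
        M=np.linalg.inv(T@cal["tool_from_camera"]); C=P@M[:3,:3].T+M[:3,3]
    s=C[:,:2]/C[:,2:]; s=s*(1+cal["k1"]*(s**2).sum(1,keepdims=True))
    f=210/np.tan(np.radians(cal["fovy"])/2)
    return s*f+[cal["cx"],cal["cy"]]
def toW(p,P):
    c,s=np.cos(p[2]),np.sin(p[2]);P=np.atleast_2d(P)
    return np.c_[p[0]+c*P[:,0]-s*P[:,1],p[1]+s*P[:,0]+c*P[:,1],P[:,2]]
def tcpT(st):
    T=np.eye(4);T[:3,:3]=R.from_euler("xyz",st["orientation"]).as_matrix();T[:3,3]=st["tcp_pos"];return T
E
cat > fit.py <<'E'
from h import *
from plant import vision
from scipy.optimize import least_squares
ct,cs=vision.calibration("top"),vision.calibration("side")
P=np.array([[-63,-31,22],[-63,31,22],[262,0,78],[168,42,68],[168,112,56],])/1e3
t=np.array([[478,240],[462,302],[114,156],[203,236],[180,312]])/3.333+[190,135]
s=np.array([[338,366],[263,360],[353,125],[293,168],[217,174]])/4+[220,140]
rt=np.array([415,250])/3.333+[190,135]; rs=np.array([308,295])/4+[220,140]
def f(p):
    rp=[[p[3],0,.0465+.005]]
    W=toW(p,P);r=toW(p,[[p[3],0,.0465]])
    return np.r_[(proj(ct,W)-t).ravel(),(proj(cs,W)-s).ravel(),(proj(ct,r)-rt).ravel(),(proj(cs,r)-rs).ravel()]
best=min((least_squares(f,[.4,y,a,0],loss="soft_l1") for a in np.arange(-3,3.2,.8) for y in(0,.3)),key=lambda r:r.cost)
p=best.x;print(p,np.degrees(p[2]));print(best.fun.reshape(-1,2).round(1).tolist())
np.save("p.npy",p[:4])
print("head",toW(p,[[.168,.117,.056]]),"seat",toW(p,[[.218,0,.065]]),"roll",toW(p,[[p[3],0,.0465]]))
E
python3 fit.py
```

```text
[ 0.58843125 -0.10513197  1.28896419 -0.01018923] 73.85220811186991
[[0.6, -1.3], [-0.4, 0.1], [-0.0, -0.6], [0.6, -0.8], [0.5, 0.1], [-0.4, -1.9], [-1.0, -2.6], [-0.7, -0.6], [-0.4, 0.6], [-0.4, 0.2], [0.2, -0.3], [0.0, -0.3]]
head [[0.52277068 0.08877958 0.056     ]] seat [[0.64906053 0.10426739 0.065     ]] roll [[ 0.58559746 -0.11491921  0.0465    ]]
```

View pics/top0.png

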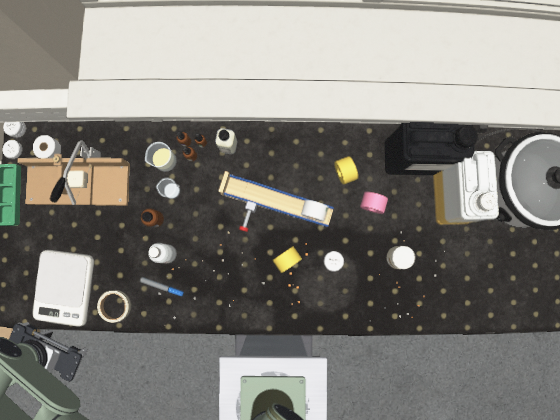

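View pics/side0.png

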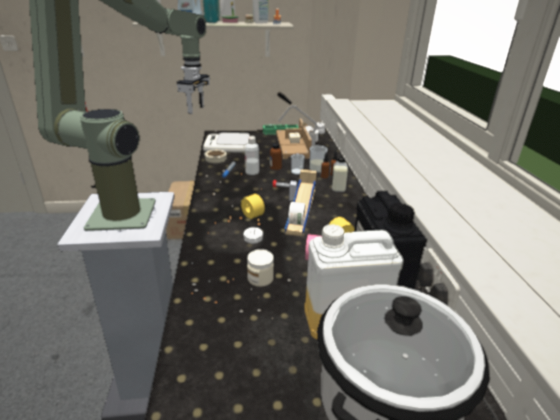

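Run:
```python
from h import *
from plant import vision,read_state
from scipy.spatial.transform import Rotation as R
p=np.load("p.npy");ct,cs=vision.calibration("top"),vision.calibration("side")
for q in ([.57,-.35,.0],[.57,-.35,.2],[.65,-.25,.2],[.5,-.3,.2],[.22,.53,.2],[.4,.2,.2]):print(q,proj(ct,q).round(),proj(cs,q).round())
Tst=tcpT(read_state());print(Tst.round(3))
for n,rp in(("pre",[-.075,0]),("bolt",[.168,.14])):
    W=toW(p,[rp+[0]])[0]; d=W[:2]-Tst[:2,3]
    print(n,W,"tool shift",(Tst[:3,:3].T@np.r_[d,0]).round(3))
```

```text
[0.57, -0.35, 0.0] [[391. 217.]] [[303. 271.]]
[0.57, -0.35, 0.2] [[409. 211.]] [[306. 209.]]
[0.65, -0.25, 0.2] [[371. 180.]] [[329. 190.]]
[0.5, -0.3, 0.2] [[391. 238.]] [[277. 200.]]
[0.22, 0.53, 0.2] [[ 69. 342.]] [[196. 111.]]
[0.4, 0.2, 0.2] [[196. 275.]] [[237. 136.]]
[[-0.924  0.383 -0.     0.22 ]
 [ 0.383  0.924 -0.     0.531]
 [ 0.    -0.    -1.     0.404]
 [ 0.     0.     0.     1.   ]]
pre [ 0.56757256 -0.17717303  0.        ] tool shift [-0.592 -0.521  0.   ]
bolt [0.50067809 0.09517625 0.        ] tool shift [-0.426 -0.295  0.   ]
```

The top view shows the arm at lower left. White bottle is near (160,253), amber (150,217), beaker (168,188), tin (334,261) and jar (402,257). The jug and black box at x>385 are tall but clear of my path.

Emit:
{"fn": "step_arm", "kwargs": {"series": [-0.573,-0.347,0,0,0,-0.111,-0.573,-0.347,0,0,0,-0.111,-0.573,-0.347,0,0,0,-0.111,-0.573,-0.347,0,0,0,-0.111,-0.573,-0.347,0,0,0,-0.111,-0.573,-0.347,0,0,0,-0.111,-0.573,-0.347,0,0,0,-0.111,-0.573,-0.347,0,0,0,-0.111,-0.573,-0.347,0,0,0,-0.111,-0.573,-0.347,0,0,0,-0.111,-0.573,-0.347,0,0,0,-0.111,-0.573,-0.347,0,0,0,-0.111], "jaw": 1}}

```text
t: 1.6
tcp_pos: [0.5762, 0.0457, 0.4049]
orientation: [3.141, 0.001, 2.859]
wrist_force: [0.2, 0.4, 0.3]
finger_gap: 0.026
finger_force: 0.0
```

Emit:
{"fn": "step_arm", "kwargs": {"series": [-0.05,-0.04,0,0,0,0,-0.05,-0.04,0,0,0,0,-0.05,-0.04,0,0,0,0]}}

```text
t: 1.9
tcp_pos: [0.6129, -0.0066, 0.4042]
orientation: [3.142, -0.001, 2.856]
wrist_force: [-1.0, 0.6, -0.1]
finger_gap: 0.004
finger_force: 0.0
```

Run:
```python
from h import *
from plant import vision,read_state
p=np.load("p.npy")
s=read_state();T=tcpT(s);np.save("T1.npy",T);print(T.round(4))
im=vision.grab_frame("wrist")[:,:,::-1].copy();cv2.imwrite("pics/w1raw.png",im)
cw=vision.calibration("wrist")
P=np.array([[-63,-31,22],[-63,31,22],[256,0,78],[168,42,68],[168,117,56],[200,0,32],[p[3]*1e3,0,46.5],[60,31,22]])/1e3
for u in proj(cw,toW(p,P),T):cv2.drawMarker(im,tuple(int(round(v)) for v in u),(255,0,255),0,8,1)
cv2.imwrite("pics/w1.png",cv2.resize(im,(800,600)))
```

```text
[[-9.596e-01  2.813e-01 -5.000e-04  6.129e-01]
 [ 2.813e-01  9.596e-01  2.000e-04 -6.600e-03]
 [ 5.000e-04  1.000e-04 -1.000e+00  4.042e-01]
 [ 0.000e+00  0.000e+00  0.000e+00  1.000e+00]]
```

View pics/w1.png

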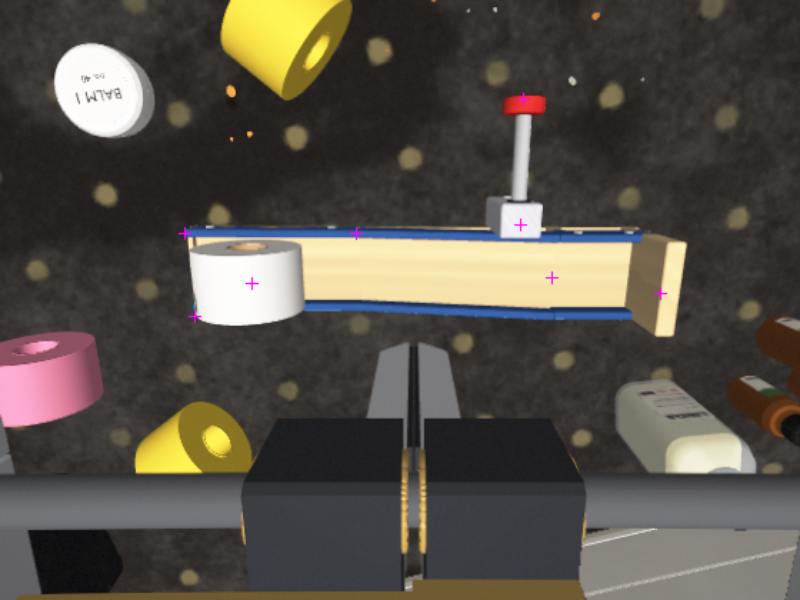

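The projected ramp, bolt and roll markers land within about 5 px of the picture (roll at (247,283) against marker (252,283), head at (523,97)), so the pose is good to about 2 mm. Next I go behind the roll and down.

Emit:
{"fn": "step_arm", "kwargs": {"series": [-0.004,-0.183,0,0,0,0,-0.004,-0.183,0,0,0,0,-0.004,-0.183,0,0,0,0,-0.004,-0.183,0,0,0,0,-0.004,-0.183,0.02,0,0,0,-0.004,-0.183,0.06,0,0,0,-0.004,-0.183,0.1,0,0,0,-0.004,-0.183,0.14,0,0,0,-0.004,-0.183,0.17,0,0,0,-0.004,-0.183,0.17,0,0,0]}}

```text
t: 2.95
tcp_pos: [0.5624, -0.178, 0.2298]
orientation: [3.139, -0.011, 2.862]
wrist_force: [-1.0, 1.5, -0.6]
finger_gap: 0.007
finger_force: 0.0
```

```bash
cat > st.py <<'E'
from h import *
from plant import vision,read_state
p=np.load("p.npy");s=read_state();T=tcpT(s)
c,n=np.cos(p[2]),np.sin(p[2]);d=T[:2,3]-p[:2]
print("t",s["t"],"tool in ramp",round(c*d[0]+n*d[1],4),round(-n*d[0]+c*d[1],4),"tipz",round(T[2,3]-.1992,4),"yaw",s["orientation"].round(4),s["wrist_force"].round(1))
E
python3 st.py
```

```text
t 2.95 tool in ramp -0.0772 0.0048 tipz 0.0306 yaw [ 3.139  -0.0115  2.8624] [-1.   1.5 -0.6]
```

Emit:
{"fn": "step_arm", "kwargs": {"series": [0,0.005,0,0,0,0,0,0.01,0,0,0,0,0,0.014,0,0,0,0,0,0.018,0,0,0,0,0,0.022,0,0,0,0,0,0.026,0,0,0,0,0,0.03,0,0,0,0,0,0.034,0,0,0,0,0,0.038,0,0,0,0,0,0.042,0,0,0,0,0,0.046,0,0,0,0,0,0.05,0,0,0,0]}}

```text
t: 4.15
tcp_pos: [0.5791, -0.1333, 0.2346]
orientation: [3.142, -0.0, 2.86]
wrist_force: [0.4, -0.4, -0.7]
finger_gap: 0.007
finger_force: 0.0
```

```bash
cat > w.py <<'E'
import sys
exec(open("st.py").read())
im=vision.grab_frame("wrist")[:,:,::-1].copy();cw=vision.calibration("wrist")
for x in (0,.05,.1,.15,.2):
    u=proj(cw,toW(p,[[x,.028,.023 if x<.06 else .023+(x-.06)*.158]]),T)[0];cv2.drawMarker(im,tuple(int(round(v)) for v in u),(255,0,255),0,8,1)
cv2.imwrite("pics/%s.png"%sys.argv[1],im)
E
python3 w.py w2
```

```text
t 4.15 tool in ramp -0.0296 0.0011 tipz 0.0354 yaw [ 3.1416e+00 -1.0000e-04  2.8598e+00] [ 0.4 -0.4 -0.7]
```

View pics/w2.png

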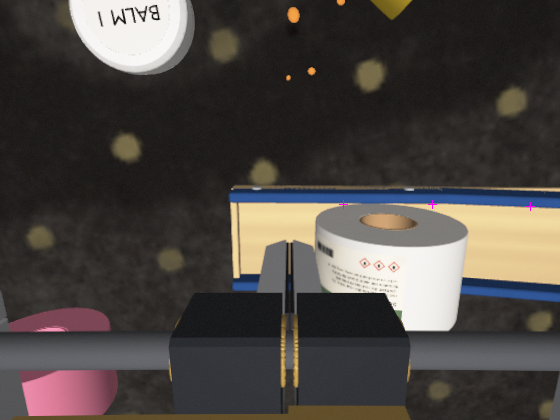

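The roll is on the lane just ahead of the fingertips (roll centre near px (391,265), finger edge near 315). I keep pushing.

Emit:
{"fn": "step_arm", "kwargs": {"series": [0,0.004,0,0,0,0,0,0.008,0,0,0,0,0,0.012,0,0,0,0,0,0.016,0,0,0,0,0,0.02,0,0,0,0,0,0.024,0,0,0,0,0,0.028,0,0,0,0,0,0.032,0,0,0,0,0,0.036,0,0,0,0,0,0.04,0,0,0,0,0,0.044,0,0,0,0,0,0.048,-0.001,0,0,0]}}

```text
t: 5.4
tcp_pos: [0.5925, -0.0873, 0.2357]
orientation: [-3.141, -0.0, 2.86]
wrist_force: [-0.4, -1.1, 0.1]
finger_gap: 0.004
finger_force: 0.5
```

```bash
python3 w.py w3
```

```text
t 5.4 tool in ramp 0.0182 0.0011 tipz 0.0365 yaw [-3.1412 -0.      2.8598] [-0.4 -1.1  0.1]
```

View pics/w3.png

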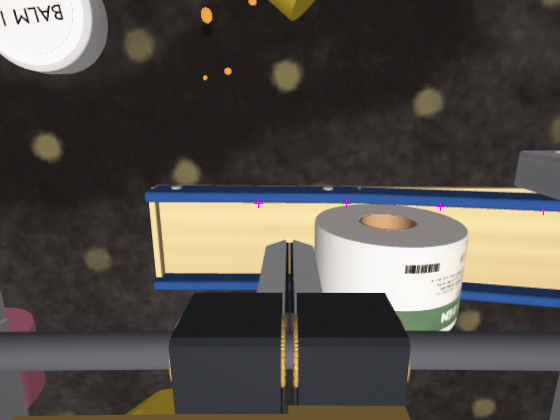

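Same relative position as before (roll at 391, fingers at 315), so the roll is in contact with the fingers at the foot of the slope, green band now visible. I go on up along 9°.

Emit:
{"fn": "step_arm", "kwargs": {"series": [0,0.004,-0.001,0,0,0,0,0.008,-0.001,0,0,0,0,0.012,-0.002,0,0,0,0,0.016,-0.002,0,0,0,0,0.02,-0.003,0,0,0,0,0.024,-0.004,0,0,0,0,0.028,-0.004,0,0,0,0,0.032,-0.005,0,0,0,0,0.036,-0.006,0,0,0,0,0.04,-0.006,0,0,0,0,0.044,-0.007,0,0,0,0,0.048,-0.008,0,0,0]}}

```text
t: 6.65
tcp_pos: [0.6058, -0.041, 0.2437]
orientation: [-3.142, -0.0, 2.86]
wrist_force: [-0.8, -1.8, 0.6]
finger_gap: 0.005
finger_force: 0.5
```

Emit:
{"fn": "step_arm", "kwargs": {"series": [0,0.004,-0.001,0,0,0,0,0.008,-0.001,0,0,0,0,0.012,-0.002,0,0,0,0,0.016,-0.002,0,0,0,0,0.02,-0.003,0,0,0,0,0.024,-0.004,0,0,0,0,0.028,-0.004,0,0,0,0,0.032,-0.005,0,0,0,0,0.036,-0.006,0,0,0,0,0.04,-0.006,0,0,0,0,0.044,-0.007,0,0,0,0,0.048,-0.008,0,0,0]}}

```text
t: 7.85
tcp_pos: [0.6191, 0.0051, 0.2517]
orientation: [-3.142, -0.0, 2.86]
wrist_force: [0.2, -0.6, 0.5]
finger_gap: 0.006
finger_force: 0.5
```

```bash
python3 w.py w4
```

```text
t 7.85 tool in ramp 0.1144 0.0012 tipz 0.0525 yaw [-3.1415e+00 -2.0000e-04  2.8598e+00] [ 0.2 -0.6  0.5]
```

View pics/w4.png

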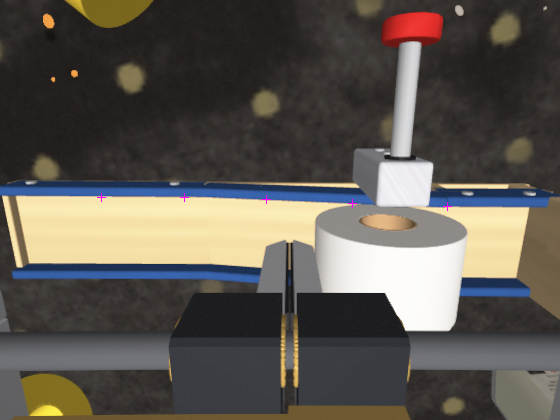

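The roll is still against the fingers at x about 165 mm, under the bolt's guide (block at (395,178), head at (412,28), still drawn). The last stretch goes over the crest.

Emit:
{"fn": "step_arm", "kwargs": {"series": [0,0.004,-0.001,0,0,0,0,0.008,-0.001,0,0,0,0,0.012,-0.002,0,0,0,0,0.016,-0.003,0,0,0,0,0.02,-0.003,0,0,0,0,0.024,-0.004,0,0,0,0,0.028,-0.004,0,0,0,0,0.032,-0.005,0,0,0,0,0.036,-0.005,0,0,0,0,0.04,-0.005,0,0,0,0,0.043,-0.005,0,0,0,0,0.045,-0.005,0,0,0]}}

```text
t: 9.1
tcp_pos: [0.6316, 0.0484, 0.2565]
orientation: [3.141, -0.0, 2.86]
wrist_force: [0.4, -0.4, -0.7]
finger_gap: 0.008
finger_force: 0.0
```

Emit:
{"fn": "step_arm", "kwargs": {"series": [0,0.001,0,0,0,0,0,0.001,0,0,0,0,0,0.001,0,0,0,0]}}

```text
t: 9.4
tcp_pos: [0.6319, 0.0489, 0.2566]
orientation: [-3.142, -0.0, 2.86]
wrist_force: [-1.0, -0.2, -0.6]
finger_gap: 0.003
finger_force: 0.0
```

```bash
python3 w.py w5
```

```text
t 9.4 tool in ramp 0.16 0.0011 tipz 0.0574 yaw [-3.1415 -0.      2.8597] [-1.  -0.2 -0.6]
```

View pics/w5.png

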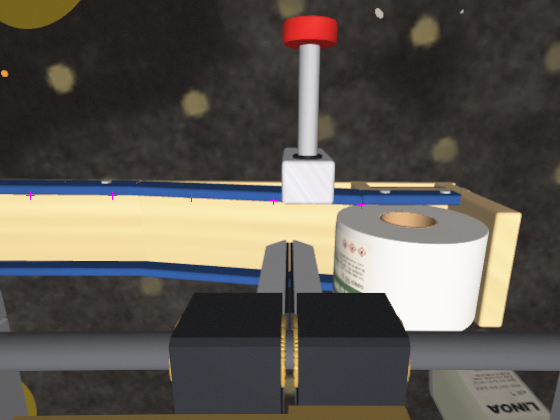

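The roll has left the fingers and sits against the stop side, seated at x about 219 mm (roll at px (410,265), bolt still drawn with its head at (310,32)). Next I lift, go over to the bolt head's outer side and come down.

Emit:
{"fn": "step_arm", "kwargs": {"series": [0,-0.004,-0.03,0,0,0,0,-0.004,-0.07,0,0,0,0,0,-0.09,0,0,0,0.04,0.008,-0.09,0,0,0,0.08,0.008,-0.09,0,0,0,0.12,0.008,-0.09,0,0,0,0.147,0.008,-0.09,0,0,0,0.147,0.008,-0.09,0,0,0,0.147,0.008,-0.06,0,0,0,0.147,0.008,-0.02,0,0,0,0.147,0.008,0.011,0,0,0,0.147,0.008,0.011,0,0,0]}}

```text
t: 10.65
tcp_pos: [0.4914, 0.097, 0.2415]
orientation: [-3.139, -0.009, 2.859]
wrist_force: [-0.3, 0.4, -0.5]
finger_gap: 0.001
finger_force: 0.0
```

Run:
```python
exec(open("st.py").read())
im=vision.grab_frame("wrist")[:,:,::-1].copy();cw=vision.calibration("wrist")
for q in([.168,.117,.056],[.168,.112,.069],[.218,.022,.065]):
    u=proj(cw,toW(p,[q]),T)[0];cv2.drawMarker(im,tuple(int(round(v)) for v in u),(255,0,255),0,8,1)
cv2.imwrite("pics/w6.png",im)
```

```text
t 10.65 tool in ramp 0.1671 0.1494 tipz 0.0423 yaw [-3.1387 -0.0086  2.8591] [-0.3  0.4 -0.5]
```

View pics/w6.png

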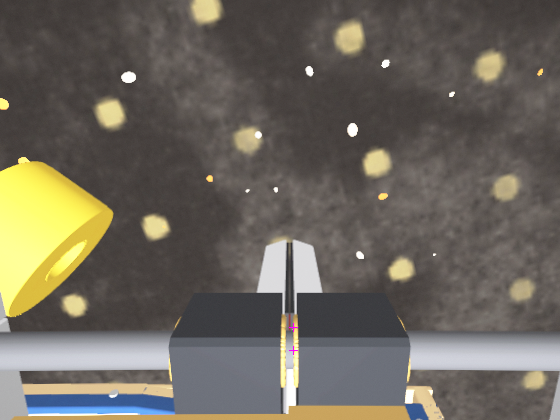

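The fingers are down outside the head. The head is hidden behind the gripper, but its marker is in line at (292,340). I push along tool -x.

Emit:
{"fn": "step_arm", "kwargs": {"series": [-0.006,0,0,0,0,0,-0.012,0,0,0,0,0,-0.017,0,0,0,0,0,-0.02,0,0,0,0,0,-0.023,0,0,0,0,0,-0.026,0,0,0,0,0,-0.029,0,0,0,0,0,-0.033,0,0,0,0,0,-0.037,0,0,0,0,0,-0.041,0,0,0,0,0,-0.045,0,0,0,0,0,-0.049,0,0,0,0,0]}}

```text
t: 11.9
tcp_pos: [0.5402, 0.0837, 0.2455]
orientation: [-3.141, -0.0, 2.86]
wrist_force: [-0.7, 0.0, 1.2]
finger_gap: 0.008
finger_force: 0.8
```

Emit:
{"fn": "step_arm", "kwargs": {"series": [-0.003,0,0,0,0,0,-0.006,0,0,0,0,0,-0.009,0,0,0,0,0,-0.012,0,0,0,0,0,-0.014,0,0,0,0,0,-0.016,0,0,0,0,0,-0.018,0,0,0,0,0,-0.019,0,0,0,0,0]}}

```text
t: 12.7
tcp_pos: [0.5583, 0.0785, 0.2455]
orientation: [-3.142, -0.0, 2.86]
wrist_force: [-2.9, -0.2, 0.7]
finger_gap: 0.004
finger_force: 0.8
```

```bash
python3 st.py
```

```text
t 12.7 tool in ramp 0.168 0.08 tipz 0.0463 yaw [-3.1415e+00 -1.0000e-04  2.8598e+00] [-2.9 -0.2  0.7]
```

Emit:
{"fn": "step_arm", "kwargs": {"series": [-0.001,0,0,0,0,0,-0.002,0,0,0,0,0,-0.002,0,0,0,0,0]}}

```text
t: 13.0
tcp_pos: [0.5601, 0.078, 0.2456]
orientation: [-3.141, -0.001, 2.86]
wrist_force: [-3.2, -1.2, 0.3]
finger_gap: 0.008
finger_force: 1.0
```

Emit:
{"fn": "step_arm", "kwargs": {"series": [-0.001,0,0,0,0,0,-0.001,0,0,0,0,0]}}

```text
t: 13.2
tcp_pos: [0.5605, 0.078, 0.2455]
orientation: [-3.141, -0.003, 2.86]
wrist_force: [-5.6, -0.3, 2.9]
finger_gap: 0.007
finger_force: 2.4
```

Emit:
{"fn": "step_arm", "kwargs": {"series": [-0.001,0,0,0,0,0,-0.001,0,0,0,0,0]}}

```text
t: 13.4
tcp_pos: [0.5609, 0.0779, 0.2456]
orientation: [-3.141, -0.005, 2.86]
wrist_force: [-7.5, 1.3, 3.6]
finger_gap: 0.003
finger_force: 3.6
```

The force is climbing while the fingers stall, so the bolt is on its end stop. I back off, lift, and check.

Emit:
{"fn": "step_arm", "kwargs": {"series": [0.01,0,0,0,0,0,0.03,0,0,0,0,0,0.045,0,0,0,0,0,0.045,0,-0.04,0,0,0,0.045,0,-0.08,0,0,0,0.0,0,-0.12,0,0,0,-0.04,0,-0.15,0,0,0,-0.08,0,-0.16,0,0,0,-0.1,0,-0.16,0,0,0,-0.1,0,-0.16,0,0,0,-0.1,0,-0.16,0,0,0]}}

```text
t: 14.5
tcp_pos: [0.6579, 0.0498, 0.4051]
orientation: [3.141, -0.0, 2.86]
wrist_force: [0.3, 0.1, -0.1]
finger_gap: 0.004
finger_force: 0.0
```

Run:
```python
exec(open("st.py").read())
im=vision.grab_frame("wrist")[:,:,::-1].copy();cw=vision.calibration("wrist")
for q in([.168,.067,.056],[.218,.022,.065]):
    u=proj(cw,toW(p,[q]),T)[0];cv2.drawMarker(im,tuple(int(round(v)) for v in u),(255,0,255),0,8,1)
cv2.imwrite("pics/w7.png",im)
```

```text
t 14.5 tool in ramp 0.1682 -0.0237 tipz 0.2059 yaw [ 3.1413e+00 -2.0000e-04  2.8597e+00] [ 0.3  0.1 -0.1]
```

View pics/w7.png

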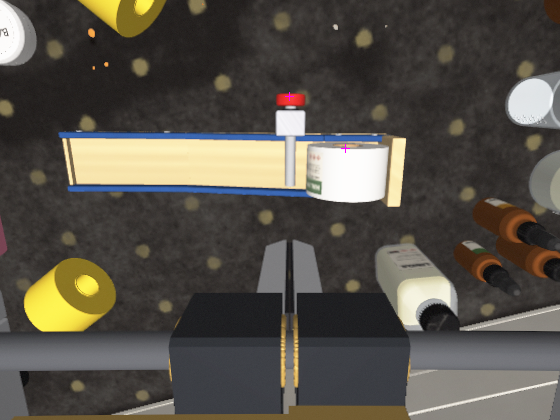

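The bolt head is at its home marker (289,97), the rod bars the lane at (290,160) and the roll is seated at (347,170). Nothing is touching the robot.

```bash
python3 -c "
from plant import hand_in
print(hand_in())"
```

```text
the job is handed in; nothing more can be done
None
```

The label roll is seated in the cradle and the bolt is fully home behind it; the last picture showed both in place with the robot clear, and the job is handed in (the hand-in returned no verdict).

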